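# Close and lock the tacking fixture through its L-shaped gate

## Robot

A 7-joint arm with a two-finger parallel gripper is mounted at the origin on a cart in front of the work surface, level with it; the furniture and walls round the work are solid. World frame = base frame: x ahead of the robot, y to its left, z up, the work surface at z = 0. Lengths are in m, angles in rad, forces in N, time in s.
With the tool pointing down it reaches from about 0.425 to 0.925 m from the base axis. Payload 6.8 kg.
Tool frame: the origin (TCP) lies at the very end of the fingers, on their centre line; the grasp point (between the pads) lies 19 mm behind it; z points along the fingers, y is the direction in which the jaws open and shut (so a half turn about z gives the same grasp; the last joint's range is limited). The gripper opens to 85 mm and grips with 20 to 120 N. Pads are 22 mm wide; open, the fingers measure 114 mm over their backs; the gripper's body (76 mm by 85 mm) begins 54 mm behind the grasp point. The pads swing forward as they close: fully open they stand 13 mm farther back than shut.
Start: joints at [-1.306, 0.477, 0.022, 1.555, -0.011, 1.109, -0.083], TCP at [0.246, 0.629, 0.231] pointing down, gripper open.
Joint ranges: [-2.96, 2.96], [-0.34, 2.1], [-1.41, 1.46], [0.24, 2.44], [-1.37, 4.51], [0.17, 1.92], [-2.96, 2.96]. Speed limits (rad/s): [2.39, 2.39, 3.14, 3.14, 3.14, 3.14, 3.14].

## Interface

Orientations are given as a rotation vector (axis times angle).
In Python, from bench import monitor, viewer, job gives the robot as it stands. The module is installed in compiled form; this text tells all that it offers.
- The arm moves only by the tool drive_tool, never from a script. Its argument "commands" is a list of rows, each an object with "linear": the shift along the tool's x, y, z in m, a list of three; "dr": the turn, a rotation vector about the tool's x, y, z in degrees, a list of three; "jaw": the closure, from 0 (fully open) to 1 (shut). A call has 1 to 8 rows; each row shifts and turns the pose as measured when the row begins, along the tool's axes as they then stand; what a row does not reach is not made up. A row lasts 1/8 s, in which the tool goes at most 62.5 mm and 10.7 degrees, less where a joint would pass 70% of its speed; a pose out of reach is approached as far as the arm can. A call is refused whole if a number of a shift passes 0.0625 or a number of a turn 10.7, either way. A call with a gripper value outside its range is refused whole. The fingers move at their own pace and stop on an object; "force" is the grip in N (left out, the last holds). Time passes only in rows, so rows that do not move let the fingers close. It gives the time, the measured TCP pose, the force and the opening at its end, in the units of the state.
- monitor.get_obs(): the state, without advancing time (a new reading comes with each control period).
- viewer.grab_frame(name): name is "scene" or "top" or "wrist"; returns the picture (420x560x3 uint8, red, green, blue); there is no depth.
- viewer.calibration(name): a dict with "K" (3x3 intrinsics, pixels), "k1" (the pictures are not rectified: a ray, as slopes to the right and down, at radius r is drawn at 1 + k1 r^2 times it, then the intrinsics apply), "R" (3x3) and "t" (3): a world point X has camera coordinates R X + t. Camera axes: x right, y down, z forward; pixel columns grow to the right and rows downward; lengths in m; the calibration is good to about 2 mm. A picture is of the moment at which its call begins: read the wrist's pose just before it. calibration takes no time and is no camera call; for the wrist camera it gives the pose at the moment of the call.
- job.hand_in(): hands the job in, once; it reports no verdict.
The state is a dict: "clock": time; "joints": joint angles; "qvel": joint speeds; "tau": joint torques, N m; "tcp_pos": TCP position; "orientation": TCP orientation; "contact_force": force on the tool from outside, world axes, zero at the start; "moment": the same for the moment, N m; "grip_width": finger opening in m.
Only numpy, scipy, OpenCV 4.12 (cv2) and the standard library are available. Lean on these libraries where they do the work, as an engineer would, in place of code of your own. Each camera call takes 0.05 s, during which the arm holds its last target.

## Task

Close and lock the tacking fixture on the bench: push its red knob along the long leg of the L-shaped slot all the way to the corner, so that the yellow jaw shoves the loose rusty bar up against the blue fence, then push the knob sideways to the end of the short leg, where it locks. Only push with the fingers: do not pull the knob up, do not lift the bar, and leave the nozzle, marker and pot beside the fixture where they are.

Things in the scene. Friction and masses are not known exactly. Their poses are not given: they have to be found in the camera images.
- fixture: Fixture fixed to the table: dark steel base 236 x 164 x 10 mm; origin at the centre of its underside, x along the slot's long leg towards the fence, y to the left of that, z up. On its rear half an aluminium gate plate (x -110 to -2, y -70 to 70 mm, top 34 mm above the table, with low screw heads) with an L-shaped slot 14.5 mm wide: the long leg along +x, then the short leg along +y
- jaw_slide (a joint): travel (m) of yellow jaw and knob along the fixture's +x: 0 = open, 0.060 = knob at the slot's corner, the bar then having 1 mm to spare at the fence. Stays where left; about 2 N friction plus the bar's. Jaw 100 mm wide, face at x = -5 mm + this value, top 26 mm above the table
- cross_slide (a joint): travel (m) of the knob sideways along the fixture's +y: 0 = in the long leg, 0.030 = end of the short leg (locked). The slot's walls are solid: it moves only while jaw_slide is above about 0.0575. Stays where left; about 1.5 N friction plus rubbing in the slot
- knob_pin (a joint): lift (m) of the knob: 0 = down, where a spring of about 3 N and its own 1 N weight keep it; it has 0.012 of upward play; raising it above 0.006 is a fault
- knob_mid (a point): centre of the red knob at mid height, 58 mm above the table. The knob is an upright round grip, 22 mm in diameter, from 40 to 77 mm above the table (the lowest 6 mm taper in), on a 12 mm pin that runs in the slot. Its axes are parallel to the fixture's
- slot_corner (a point): where the knob's axis stands at the corner of the slot, at the plate's top, 34 mm above the table: fixture x = -25, y = -15 mm. The long leg runs along y = -15 mm, the knob's axis from x = -85 mm (open) to here
- slot_end (a point): where the knob's axis stands at the closed end of the short leg (locked), at the plate's top, 34 mm above the table: fixture x = -25, y = +15 mm
- flat_bar: loose rusty steel flat bar 40 x 129 x 8 mm, about 0.3 kg, lying on the fixture's base between jaw and fence, a little askew; origin at the centre of its underside (10 mm above the table), x across its 40 mm width, y along its length. Against the fence its origin is at x = 76 mm in the fixture's frame
- gas_nozzle: copper-coloured torch nozzle 25 x 66 x 25 mm lying loose on the table left of the fixture, origin at the centre of its underside; leave alone
- red_marker: paint marker with red cap, 17 x 126 x 18 mm, lying loose beyond the fence, origin at the centre of its underside; leave alone
- earplug_pot: small white pot with orange lid, 50 mm diameter, 42 mm high, standing loose right of the fixture, origin at the centre of its underside; leave alone
- fence_face (a point): middle of the blue fence's inner face, 20 mm above the table: fixture x = 96, y = 0 mm. The fence is 120 mm wide along y, 16 mm thick, its top 30 mm above the table
Things that resemble listed ones, but are neither listed nor needed, are in the scene too. What is shaped like the flat_bar but black is not meant.

How it is judged:
On the way, in this order (a step that is already met when the one before it is completed fails the run):
1. the knob has been pushed along the long leg to the corner (within 4 mm) (value of joint jaw_slide above 0.056 m), for 0.1 s.
2. the knob has been pushed to the end of the short leg (within 4 mm) (value of joint cross_slide above 0.026 m), for 0.2 s.
At the end, for the whole second after the job is handed in: The knob stands at the end of the slot's short leg (within 4 mm of the end, the jaw within 4 mm of fully closed), and the bar lies flat and still on the base against the fence (within 5 mm of touching it and square to it within 0.06 rad) (value of joint jaw_slide above 0.056 m and value of joint cross_slide above 0.026 m and x of flat_bar in the frame of fixture above 0.071 m and z of flat_bar in the frame of fixture below 0.013 m and angle between the x axis of flat_bar and the x axis of fixture, either way round below 0.06 rad and linear speed of flat_bar below 0.02 m/s).
It fails at once if the knob is pulled up by more than 6 mm (value of joint knob_pin above 0.006 m).
It fails at once if the bar is lifted or carried (more than 12 mm above the base) (z of flat_bar in the frame of fixture above 0.022 m).
It fails at once if the nozzle is moved by more than 30 mm (distance of gas_nozzle from where it was at the start of the episode above 0.03 m).
It fails at once if the marker is moved by more than 30 mm (distance of red_marker from where it was at the start of the episode above 0.03 m).
It fails at once if the pot is moved by more than 30 mm (distance of earplug_pot from where it was at the start of the episode above 0.03 m).
It also fails if it takes over 40 s, if anything falls off the work surface, if the arm or the gripper's body presses on something with over 40 N, if the wrist force passes 120 N, or if a joint passes its speed limit or range.

## Working session

There is one attempt and no reset: what is moved stays moved. The work goes in short steps, Python scripts to look and compute and a tool call to move; the robot and the scene stay as the last step left them, time stands still between calls to the robot, and variables do not carry over. Pictures are saved under pics/ and viewed, and the job is handed in when it is done.

Besides the shell and the picture viewer there is one more tool, called after "Request:" as name(argument=value, ...) on one line, values as JSON. drive_tool: Moves the arm, as the interface text tells. Its arguments: {"type":"object","properties":{"commands":{"type":"array"},"force":{"type":"number"}},"required":["commands"]}

```bash
mkdir -p pics
cat > h.py <<'E'
import numpy as np, cv2
from bench import monitor, viewer, job
def save(n,im): cv2.imwrite('pics/'+n, im[:,:,::-1])
def ray(c,u,v):
    K=np.array(c['K']);R=np.array(c['R']);t=np.array(c['t'])
    d=np.array([(u-K[0,2])/K[0,0],(v-K[1,2])/K[1,1]]); s=d.copy()
    for _ in range(30): s=d/(1+c['k1']*(s@s))
    return -R.T@t, R.T@np.array([s[0],s[1],1.])
def onz(c,u,v,z):
    o,d=ray(c,u,v); return o+d*(z-o[2])/d[2]
def proj(c,X):
    K=np.array(c['K']);p=np.array(c['R'])@np.array(X)+np.array(c['t']); s=p[:2]/p[2]; s=s*(1+c['k1']*(s@s))
    return K[0,0]*s[0]+K[0,2],K[1,1]*s[1]+K[1,2]
E
python3 - <<'E'
from h import *
o=monitor.get_obs(); print(o)
for n in ['scene','top']:
    save(n+'0.png',viewer.grab_frame(n)); print(n,viewer.calibration(n))
E
```

```text
{'clock': 0.0, 'joints': array([-1.30612144,  0.47783929,  0.02236381,  1.55649584, -0.01155282,
        1.10930529, -0.08307263]), 'qvel': array([ 2.10141500e-05,  1.47749458e-03, -1.08784020e-03,  8.74470000e-04,
        5.84963610e-05, -7.70059619e-04,  9.39462175e-04]), 'tau': array([ 3.47558835e-04, -5.96452045e+01,  1.60772469e+00, -2.81194192e+01,
        1.23525076e-02,  9.33622301e-03,  2.16423837e-05]), 'tcp_pos': array([0.24562559, 0.62805636, 0.23028116]), 'orientation': array([-5.82117125e-01, -3.08693608e+00,  2.99017520e-03]), 'contact_force': array([-0.4727457 , -0.11051339, -0.37811243]), 'moment': array([ 0.02245542, -0.00542992, -0.00413114]), 'grip_width': 0.08546193467017331}
scene {'K': array([[435.08668354,   0.        , 284.42835716],
       [  0.        , 435.08668354, 199.27324313],
       [  0.        ,   0.        ,   1.        ]]), 'k1': -0.05139919021179231, 'R': array([[ 0.89504473, -0.44573741,  0.01459781],
       [-0.28493658, -0.59672266, -0.75015546],
       [ 0.34308319,  0.66726324, -0.66110036]]), 't': array([-0.57245803,  0.05924734,  0.93380443])}
top {'K': array([[540.25808569,   0.        , 283.72448067],
       [  0.        , 540.25808569, 209.32694911],
       [  0.        ,   0.        ,   1.        ]]), 'k1': -0.22067771238556252, 'R': array([[-0.01393517, -0.99975843, -0.01699709],
       [-0.99494245,  0.01555515, -0.09923485],
       [ 0.09947527,  0.01552827, -0.99491886]]), 't': array([-0.22120728,  0.52999934,  1.08948993])}
```

View pics/scene0.png

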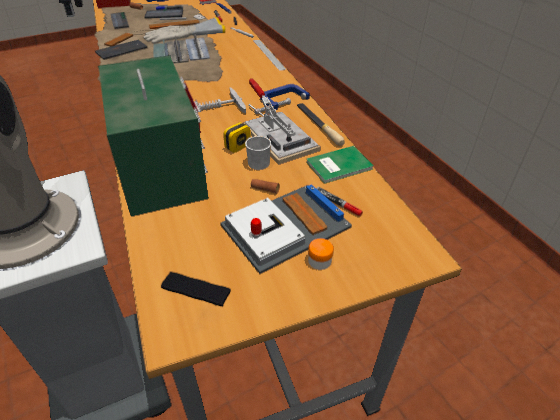

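View pics/top0.png

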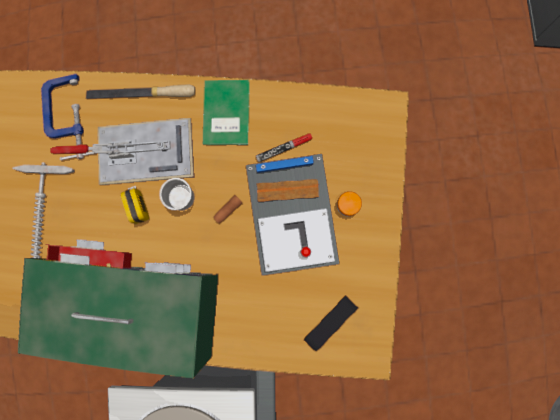

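Run:
```python
from h import *
im=viewer.grab_frame('top'); print(monitor.get_obs()['clock'])
cv2.imwrite('pics/topcrop.png',cv2.resize(im[140:290,210:380,::-1],None,fx=4,fy=4,interpolation=cv2.INTER_CUBIC))
c=viewer.calibration('top')
hsv=cv2.cvtColor(im,cv2.COLOR_RGB2HSV)
m=((hsv[:,:,1]<40)&(hsv[:,:,2]>150)).astype(np.uint8); m[:200]=0;m[280:]=0;m[:,:245]=0;m[:,345:]=0
m=cv2.morphologyEx(m,cv2.MORPH_CLOSE,np.ones((25,25)))
cs=max(cv2.findContours(m,0,2)[0],key=cv2.contourArea)
r=cv2.minAreaRect(cs); b=cv2.boxPoints(r); print(b)
P=np.array([onz(c,u,v,.034) for u,v in b]); print(P.round(4), [np.linalg.norm(P[i]-P[i-1]) for i in range(4)])
r=(((hsv[:,:,0]<6)|(hsv[:,:,0]>174))&(hsv[:,:,1]>180)&(hsv[:,:,2]>90)).astype(np.uint8);r[:235]=0;r[270:]=0;r[:,:290]=0;r[:,320:]=0
M=cv2.moments(r,True);u,v=M['m10']/M['m00'],M['m01']/M['m00'];print('knob',u,v,M['m00'],onz(c,u,v,.068))
bl=((abs(hsv[:,:,0].astype(int)-107)<10)&(hsv[:,:,1]>130)).astype(np.uint8);bl[:140]=0;bl[180:]=0;bl[:,:240]=0;bl[:,330:]=0
bb=cv2.boxPoints(cv2.minAreaRect(np.argwhere(bl)[:,::-1].astype(np.float32)));print('fence',[onz(c,u,v,.03).round(4) for u,v in bb])
for n,p in dict(tb_tr=(217,274),tb_br=(196,376),tb_tl=(28,258),tb_bl=(20,352)).items(): print(n,[onz(c,*p,z).round(3) for z in (0,.15,.2,.25)])
```

```text
0.15
[[257.21027 218.06848]
 [326.3545  207.69684]
 [334.35693 261.04648]
 [265.2127  271.41812]]
[[ 0.5086 -0.1747  0.034 ]
 [ 0.5277 -0.3164  0.034 ]
 [ 0.4186 -0.3305  0.034 ]
 [ 0.3997 -0.1898  0.034 ]] [np.float64(0.10992453630356185), np.float64(0.14294524756796886), np.float64(0.10998291160265374), np.float64(0.14188201467250472)]
knob 305.36764705882354 251.36764705882354 68.0 [ 0.43852949 -0.27112623  0.068     ]
fence [array([ 0.6213, -0.1714,  0.03  ]), array([ 0.6371, -0.289 ,  0.03  ]), array([ 0.6196, -0.2911,  0.03  ]), array([ 0.6039, -0.1738,  0.03  ])]
tb_tr [array([ 0.395, -0.087,  0.   ]), array([ 0.398, -0.108,  0.15 ]), array([ 0.399, -0.115,  0.2  ]), array([ 0.399, -0.122,  0.25 ])]
tb_br [array([ 0.179, -0.039,  0.   ]), array([ 0.21 , -0.066,  0.15 ]), array([ 0.221, -0.075,  0.2  ]), array([ 0.231, -0.085,  0.25 ])]
tb_tl [array([0.429, 0.344, 0.   ]), array([0.427, 0.266, 0.15 ]), array([0.426, 0.24 , 0.2  ]), array([0.426, 0.214, 0.25 ])]
tb_bl [array([0.216, 0.369, 0.   ]), array([0.243, 0.287, 0.15 ]), array([0.251, 0.26 , 0.2  ]), array([0.26 , 0.233, 0.25 ])]
```

View pics/topcrop.png

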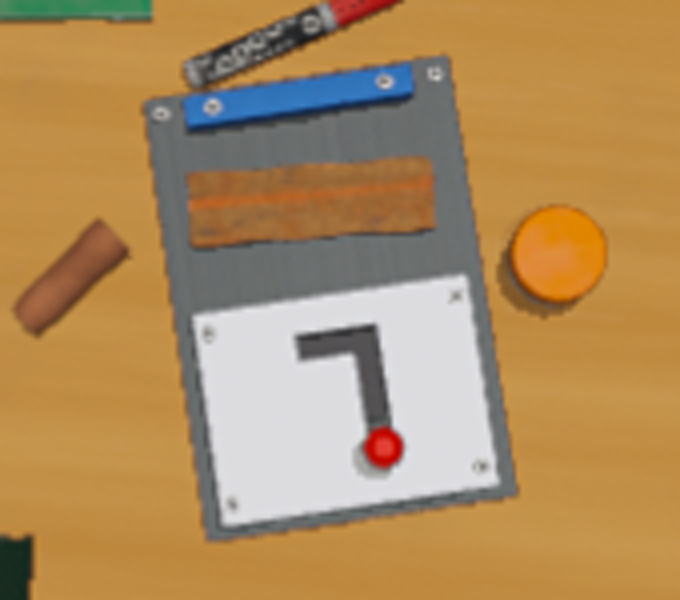

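```bash
python3 - <<'E'
from h import *
c=viewer.calibration('scene')
for p in [(206,197),(131,208)]: print(p,onz(c,*p,0).round(3))
P=onz(c,206,197,0)
for z in (.1,.15,.2,.25,.3): print(z,np.round(proj(c,[P[0],P[1],z])), [np.round(onz(c,u,v,z),3) for u,v in ((200,117),(185,60))])
ct=viewer.calibration('top')
for z in (.1,.15,.2,.25,.3): print(z, onz(ct,217,274,z).round(3), np.round(proj(c,onz(ct,217,274,z))),np.round(proj(c,onz(ct,196,376,z))))
E
python3 -c "
import cv2;a=cv2.imread('pics/scene0.png');cv2.imwrite('pics/sc.png',cv2.resize(a[40:220,80:240],None,fx=3,fy=3))"
```

```text
(206, 197) [ 0.395 -0.08   0.   ]
(131, 208) [ 0.228 -0.043  0.   ]
0.1 [201. 163.] [array([0.452, 0.105, 0.1  ]), array([0.518, 0.456, 0.1  ])]
0.15 [199. 143.] [array([0.431, 0.022, 0.15 ]), array([0.491, 0.342, 0.15 ])]
0.2 [196. 123.] [array([ 0.41 , -0.061,  0.2  ]), array([0.464, 0.228, 0.2  ])]
0.25 [193. 101.] [array([ 0.388, -0.144,  0.25 ]), array([0.437, 0.115, 0.25 ])]
0.3 [190.  77.] [array([ 0.367, -0.227,  0.3  ]), array([0.409, 0.001, 0.3  ])]
0.1 [ 0.397 -0.101  0.1  ] [205. 167.] [108. 181.]
0.15 [ 0.398 -0.108  0.15 ] [204. 150.] [108. 162.]
0.2 [ 0.399 -0.115  0.2  ] [203. 131.] [108. 143.]
0.25 [ 0.399 -0.122  0.25 ] [202. 110.] [108. 121.]
0.3 [ 0.4   -0.129  0.3  ] [201.  88.] [108.  98.]
```

View pics/sc.png

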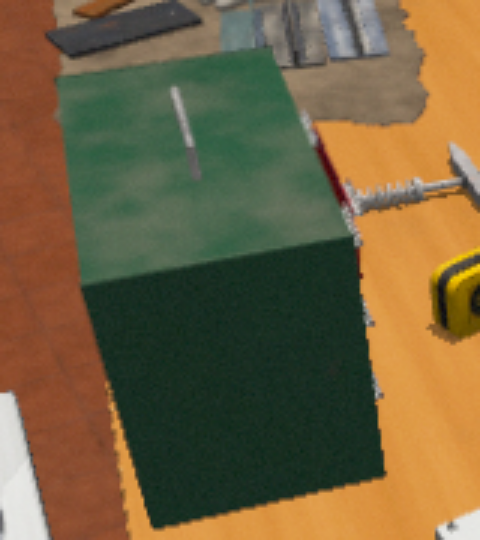

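Request:
drive_tool(commands=[{"linear": [0, 0, -0.06], "dr": [0, 0, 0], "jaw": 1}, {"linear": [0, 0, -0.06], "dr": [0, 0, 0], "jaw": 1}, {"linear": [0, 0, -0.06], "dr": [0, 0, 0], "jaw": 1}, {"linear": [0, 0, -0.02], "dr": [0, 0, 0], "jaw": 1}, {"linear": [-0.06, -0.003, 0], "dr": [0, 0, 5], "jaw": 1}, {"linear": [-0.06, -0.003, 0], "dr": [0, 0, 5], "jaw": 1}], force=20)

```text
clock: 0.9
tcp_pos: [0.3486, 0.5765, 0.4337]
orientation: [-0.837, -3.025, 0.01]
contact_force: [1.0, -0.4, -0.0]
grip_width: 0.0001
```

Request:
drive_tool(commands=[{"linear": [-0.06, -0.003, 0], "dr": [0, 0, 5.1], "jaw": 1}, {"linear": [-0.06, -0.003, 0], "dr": [0, 0, 5.1], "jaw": 1}, {"linear": [-0.06, -0.003, 0], "dr": [0, 0, 5.1], "jaw": 1}, {"linear": [-0.06, -0.003, 0], "dr": [0, 0, 5.1], "jaw": 1}, {"linear": [-0.06, -0.003, 0], "dr": [0, 0, 5.1], "jaw": 1}, {"linear": [-0.06, -0.003, 0], "dr": [0, 0, 5.1], "jaw": 1}, {"linear": [-0.06, -0.003, 0], "dr": [0, 0, 5.1], "jaw": 1}, {"linear": [-0.06, -0.003, 0], "dr": [0, 0, 5.1], "jaw": 1}])

```text
clock: 1.9
tcp_pos: [0.6452, 0.1939, 0.4299]
orientation: [-1.866, -2.524, 0.02]
contact_force: [0.2, -0.5, -0.1]
grip_width: 0.0002
```

Request:
drive_tool(commands=[{"linear": [-0.06, -0.003, 0], "dr": [0, 0, 5.1], "jaw": 1}, {"linear": [-0.06, -0.003, 0], "dr": [0, 0, 5.1], "jaw": 1}, {"linear": [-0.06, -0.003, 0], "dr": [0, 0, 5.1], "jaw": 1}, {"linear": [-0.06, -0.003, 0], "dr": [0, 0, 5.1], "jaw": 1}, {"linear": [-0.06, -0.003, 0], "dr": [0, 0, 5.1], "jaw": 1}, {"linear": [-0.06, -0.003, 0], "dr": [0, 0, 5.1], "jaw": 1}, {"linear": [-0.06, -0.003, 0], "dr": [0, 0, 5.1], "jaw": 1}, {"linear": [-0.06, -0.003, 0], "dr": [0, 0, 5.1], "jaw": 1}])

```text
clock: 2.9
tcp_pos: [0.6091, -0.2891, 0.4303]
orientation: [-2.65, -1.687, 0.028]
contact_force: [0.6, -0.1, 1.1]
grip_width: 0.0001
```

Request:
drive_tool(commands=[{"linear": [0, 0, 0], "dr": [0, 0, 10], "jaw": 1}, {"linear": [0, 0, 0], "dr": [0, 0, 10], "jaw": 1}, {"linear": [0, 0, 0], "dr": [0, 0, 10], "jaw": 1}, {"linear": [0, 0, 0], "dr": [0, 0, 10], "jaw": 1}, {"linear": [0, 0, 0], "dr": [0, 0, 10], "jaw": 1}, {"linear": [0, 0, 0], "dr": [0, 0, 9], "jaw": 1}, {"linear": [0, 0, 0], "dr": [0, 0, 0], "jaw": 1}])

```text
clock: 3.78
tcp_pos: [0.6034, -0.2968, 0.4285]
orientation: [3.131, 0.095, -0.031]
contact_force: [-0.4, -0.9, -0.9]
grip_width: 0.0002
```

Run:
```python
from h import *
from scipy.spatial.transform import Rotation as Rn
o=monitor.get_obs(); c=viewer.calibration('wrist'); im=viewer.grab_frame('wrist'); save('w1.png',im)
print(o['clock'],o['tcp_pos'],o['joints'].round(2)); print(Rn.from_rotvec(o['orientation']).as_matrix().round(3)); print(c)
np.save('w1.npy',im); import pickle; pickle.dump(c,open('w1.pkl','wb'))
```

```text
3.775 [ 0.60336452 -0.29680334  0.42851623] [-0.2   0.49  0.91  1.3  -0.36  1.54 -0.84]
[[ 0.998  0.061 -0.02 ]
 [ 0.061 -0.998 -0.009]
 [-0.02   0.008 -1.   ]]
{'K': array([[353.31552226,   0.        , 277.49207692],
       [  0.        , 353.31552226, 208.1963791 ],
       [  0.        ,   0.        ,   1.        ]]), 'k1': -0.06121045559654097, 'R': array([[ 0.06092572, -0.99810871,  0.0081887 ],
       [-0.95128727, -0.05557972,  0.30325473],
       [-0.30222606, -0.02626582, -0.95287434]]), 't': array([-0.33626679,  0.45498294,  0.73995376])}
```

View pics/w1.png

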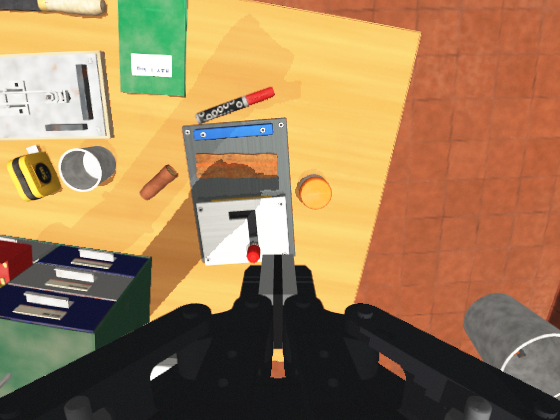

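Run:
```python
from h import *
import pickle
c=pickle.load(open('w1.pkl','rb')); im=np.load('w1.npy')
cv2.imwrite('pics/w1c.png',cv2.resize(im[110:275,170:340,::-1],None,fx=4,fy=3.6,interpolation=cv2.INTER_CUBIC))
hsv=cv2.cvtColor(im,cv2.COLOR_RGB2HSV)
r=(((hsv[:,:,0]<6)|(hsv[:,:,0]>174))&(hsv[:,:,1]>150)&(hsv[:,:,2]>60)).astype(np.uint8);r[:240]=0;r[268:]=0;r[:,:243]=0;r[:,265:]=0
ys,xs=np.nonzero(r);print(xs.min(),xs.max(),ys.min(),ys.max(),len(xs),onz(c,xs.mean(),ys.mean(),.062))
bl=((abs(hsv[:,:,0].astype(int)-107)<12)&(hsv[:,:,1]>130)).astype(np.uint8);bl[:115]=0;bl[145:]=0;bl[:,:185]=0;bl[:,285:]=0
bb=cv2.boxPoints(cv2.minAreaRect(np.argwhere(bl)[:,::-1].astype(np.float32)));print('fence',bb.tolist(),[onz(c,u,v,.03).round(4) for u,v in bb])
# predicted fixture points
a=.134;ex=np.array([np.cos(a),np.sin(a)]);ey=np.array([-ex[1],ex[0]]);O=np.array([.5192,-.2454])
for n,(x,y,z) in dict(knobtop=(-.085,-.015,.077),pl1=(-.11,.07,.034),pl2=(-.11,-.07,.034),pl3=(-.002,.07,.034),pl4=(-.002,-.07,.034),b1=(.118,.082,.01),b2=(.118,-.082,.01)).items():
    u,v=proj(c,[*(O+ex*x+ey*y),z]); print(n,round(u,1),round(v,1),'crop',round((u-170)*4),round((v-110)*3.6))
```

```text
247 259 245 262 188 [ 0.43945797 -0.27127213  0.062     ]
fence [[193.37646484375, 128.89413452148438], [271.83526611328125, 122.85881805419922], [272.68231201171875, 133.87057495117188], [194.2235107421875, 139.9058837890625]] [array([ 0.6232, -0.1719,  0.03  ]), array([ 0.6388, -0.2892,  0.03  ]), array([ 0.6226, -0.2914,  0.03  ]), array([ 0.6068, -0.1731,  0.03  ])]
knobtop 252.8 258.8 crop 331 536
pl1 205.4 264.5 crop 142 556
pl2 288.5 258.8 crop 474 536
pl3 196.1 203.1 crop 105 335
pl4 284.2 196.7 crop 457 312
b1 181.1 125.6 crop 44 56
b2 286.3 117.3 crop 465 26
```

View pics/w1c.png

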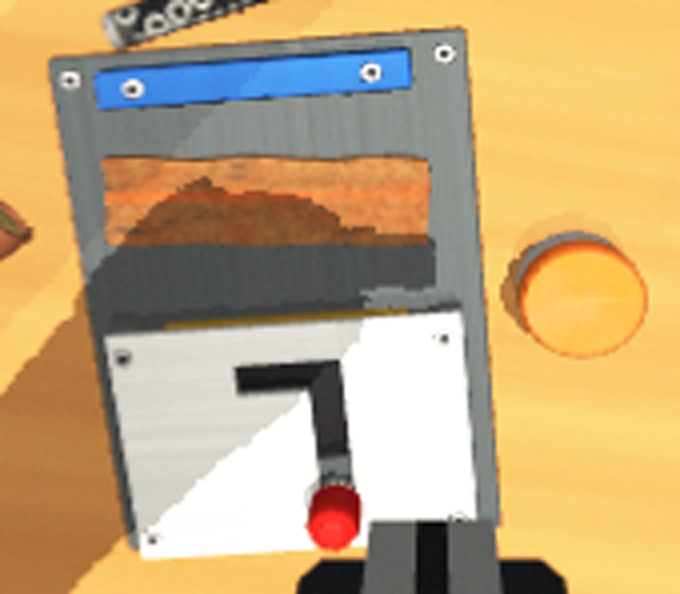

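Request:
drive_tool(commands=[{"linear": [0, 0, 0], "dr": [0.5, 1.1, -4.2], "jaw": 1}, {"linear": [-0.05, -0.012, 0.02], "dr": [0, 0, 0], "jaw": 1}, {"linear": [-0.05, -0.012, 0.02], "dr": [0, 0, 0], "jaw": 1}, {"linear": [-0.05, -0.012, 0.02], "dr": [0, 0, 0], "jaw": 1}, {"linear": [-0.046, -0.011, 0.02], "dr": [0, 0, 0], "jaw": 1}, {"linear": [0, 0, 0.05], "dr": [0, 0, 0], "jaw": 1}, {"linear": [0, 0, 0.05], "dr": [0, 0, 0], "jaw": 1}, {"linear": [0, 0, 0], "dr": [0, 0, 0], "jaw": 1}])

```text
clock: 4.82
tcp_pos: [0.3976, -0.2784, 0.2455]
orientation: [-3.126, -0.265, -0.016]
contact_force: [-0.1, -0.6, -0.2]
grip_width: 0.0001
```

```bash
cat >> h.py <<'E'
from scipy.spatial.transform import Rotation as Rn
a=.134;ex=np.array([np.cos(a),np.sin(a)]);ey=np.array([-ex[1],ex[0]]);O=np.array([.5205,-.2450])
def st():
    o=monitor.get_obs(); p=o['tcp_pos']; d=p[:2]-O; Rm=Rn.from_rotvec(o['orientation']).as_matrix()
    print('t',o['clock'],'tcp',p.round(4),'fix',(d@ex).round(4),(d@ey).round(4),'F',o['contact_force'].round(1))
    print('yaw x-axis',np.degrees(np.arctan2(Rm[1,0],Rm[0,0])).round(2),'(fix 7.68) tilt',Rm[2].round(3),'q',o['joints'].round(2))
E
python3 - <<'E'
from h import *
st(); save('s2.png',viewer.grab_frame('scene')); save('w2.png',viewer.grab_frame('wrist'))
E
```

```text
t 4.825 tcp [ 0.3976 -0.2784  0.2455] fix -0.1262 -0.0167 F [-0.1 -0.6 -0.2]
yaw x-axis 9.7 (fix 7.68) tilt [ 0.011 -0.003 -1.   ] q [-0.36  0.2   0.98  2.03 -0.21  1.01 -0.68]
```

View pics/s2.png

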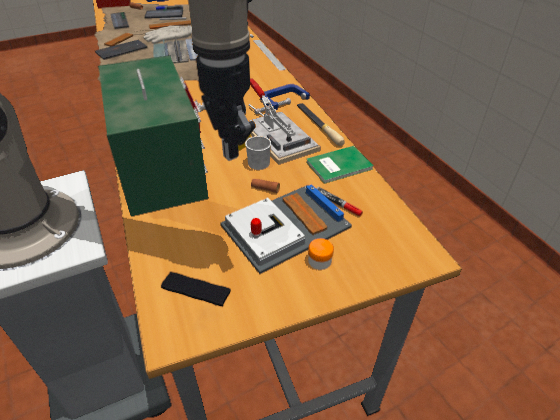

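View pics/w2.png

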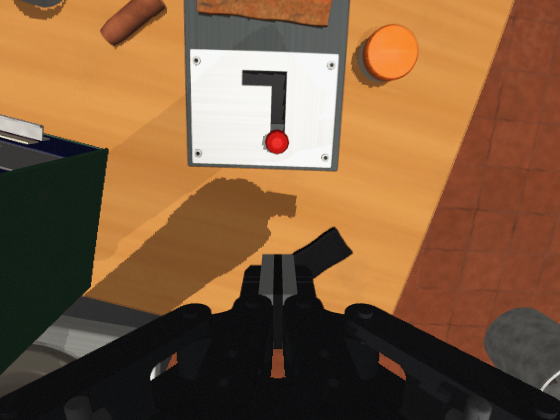

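Request:
drive_tool(commands=[{"linear": [0, -0.001, 0.045], "dr": [0, -0.6, 2], "jaw": 1}, {"linear": [0, 0, 0.05], "dr": [0, 0, 0], "jaw": 1}, {"linear": [0, 0, 0.05], "dr": [0, 0, 0], "jaw": 1}, {"linear": [0, 0, 0.02], "dr": [0, 0, 0], "jaw": 1}, {"linear": [0, 0, 0], "dr": [0, 0, 0], "jaw": 1}])

```text
clock: 5.55
tcp_pos: [0.4165, -0.2834, 0.0903]
orientation: [3.125, 0.228, 0.041]
contact_force: [-0.6, 0.5, 0.4]
grip_width: -0.0
```

Run:
```python
from h import *
st(); save('w3.png',viewer.grab_frame('wrist'))
```

```text
t 5.55 tcp [ 0.4165 -0.2834  0.0903] fix -0.1082 -0.0242 F [-0.6  0.5  0.4]
yaw x-axis 8.36 (fix 7.68) tilt [ 0.025  0.01  -1.   ] q [-0.12  0.48  0.76  2.14 -0.54  0.69 -0.42]
```

View pics/w3.png

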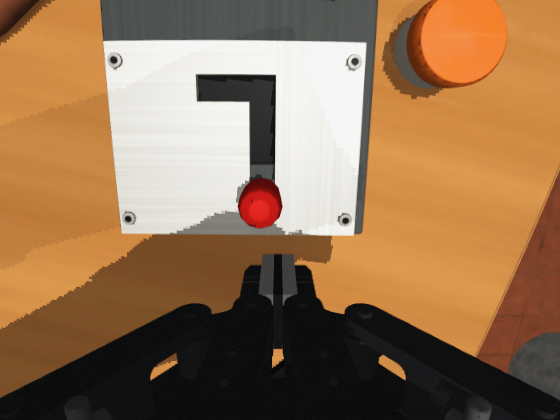

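Request:
drive_tool(commands=[{"linear": [-0.02, -0.009, 0], "dr": [0.5, -1.4, 0.7], "jaw": 1}, {"linear": [0, 0, 0], "dr": [0, 0, 0], "jaw": 1}, {"linear": [0, 0, 0.02], "dr": [0, 0, 0], "jaw": 1}, {"linear": [0, 0, 0], "dr": [0, 0, 0], "jaw": 1}])

```text
clock: 6.1
tcp_pos: [0.398, -0.2784, 0.0751]
orientation: [3.131, 0.211, 0.014]
contact_force: [0.3, -0.6, -0.2]
grip_width: -0.0
```

Run:
```python
from h import *
st()
```

```text
t 6.1 tcp [ 0.398  -0.2784  0.0751] fix -0.1259 -0.0168 F [ 0.3 -0.6 -0.2]
yaw x-axis 7.7 (fix 7.68) tilt [ 0.009  0.004 -1.   ] q [-0.11  0.5   0.74  2.17 -0.56  0.66 -0.4 ]
```

Request:
drive_tool(commands=[{"linear": [0, -0.002, 0.014], "dr": [0.2, -0.4, 0], "jaw": 1}, {"linear": [0, 0, 0.014], "dr": [0, 0, 0], "jaw": 1}, {"linear": [0, 0, 0], "dr": [0, 0, 0], "jaw": 1}])

```text
clock: 6.48
tcp_pos: [0.399, -0.2766, 0.0466]
orientation: [3.133, 0.212, 0.006]
contact_force: [-0.6, 0.4, 0.4]
grip_width: 0.0001
```

Run:
```python
from h import *
st()
```

```text
t 6.475 tcp [ 0.399  -0.2766  0.0466] fix -0.1246 -0.0151 F [-0.6  0.4  0.4]
yaw x-axis 7.74 (fix 7.68) tilt [ 0.003  0.001 -1.   ] q [-0.06  0.55  0.69  2.18 -0.61  0.61 -0.36]
```

Request:
drive_tool(commands=[{"linear": [0.01, 0, 0], "dr": [0, 0, 0], "jaw": 1}, {"linear": [0.01, 0, 0], "dr": [0, 0, 0], "jaw": 1}, {"linear": [0.01, 0, 0], "dr": [0, 0, 0], "jaw": 1}, {"linear": [0.01, 0, 0], "dr": [0, 0, 0], "jaw": 1}])

```text
clock: 6.98
tcp_pos: [0.4398, -0.2714, 0.0468]
orientation: [3.134, 0.21, 0.003]
contact_force: [-2.2, -0.5, 0.5]
grip_width: 0.0
```

Run:
```python
from h import *
st(); save('w4.png',viewer.grab_frame('wrist'))
```

```text
t 6.975 tcp [ 0.4398 -0.2714  0.0468] fix -0.0835 -0.0154 F [-2.2 -0.5  0.5]
yaw x-axis 7.66 (fix 7.68) tilt [ 0.002  0.001 -1.   ] q [-0.1   0.59  0.69  2.11 -0.62  0.65 -0.42]
```

View pics/w4.png

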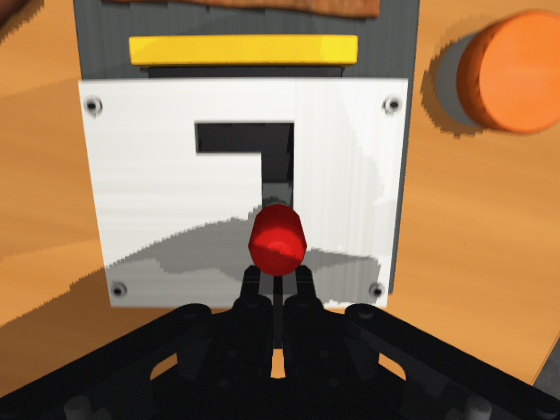

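Request:
drive_tool(commands=[{"linear": [0.009, 0, 0], "dr": [0, 0, 0], "jaw": 1}, {"linear": [0.009, 0, 0], "dr": [0, 0, 0], "jaw": 1}, {"linear": [0.009, 0, 0], "dr": [0, 0, 0], "jaw": 1}, {"linear": [0.005, 0, 0], "dr": [0, 0, 0], "jaw": 1}])

```text
clock: 7.52
tcp_pos: [0.4725, -0.2669, 0.0468]
orientation: [3.134, 0.21, -0.002]
contact_force: [-5.9, -0.8, 4.1]
grip_width: -0.0003
```

Run:
```python
from h import *
st()
```

```text
t 7.525 tcp [ 0.4725 -0.2669  0.0468] fix -0.0505 -0.0153 F [-5.9 -0.8  4.1]
yaw x-axis 7.65 (fix 7.68) tilt [-0.001  0.    -1.   ] q [-0.12  0.62  0.69  2.05 -0.62  0.69 -0.47]
```

Request:
drive_tool(commands=[{"linear": [0.002, 0, 0], "dr": [0, 0, 0], "jaw": 1}, {"linear": [0.002, 0, 0], "dr": [0, 0, 0], "jaw": 1}])

```text
clock: 7.78
tcp_pos: [0.4758, -0.2665, 0.0468]
orientation: [-3.134, -0.209, 0.004]
contact_force: [-6.0, 0.3, 4.2]
grip_width: 0.0
```

Run:
```python
from h import *
st(); save('w5.png',viewer.grab_frame('wrist'))
```

```text
t 7.775 tcp [ 0.4758 -0.2665  0.0468] fix -0.0472 -0.0153 F [-6.   0.3  4.2]
yaw x-axis 7.62 (fix 7.68) tilt [-0.002 -0.001 -1.   ] q [-0.12  0.63  0.69  2.04 -0.62  0.69 -0.47]
```

View pics/w5.png

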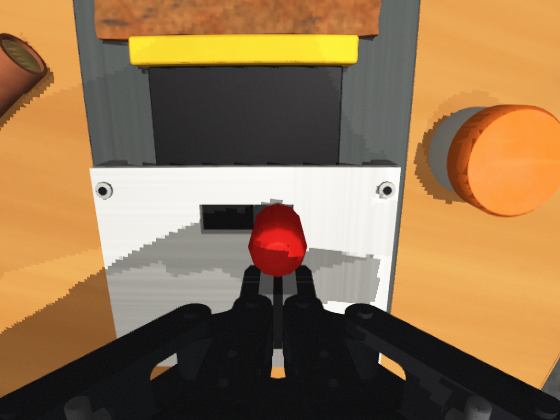

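Request:
drive_tool(commands=[{"linear": [0.002, 0, 0], "dr": [0, 0, 0], "jaw": 1}, {"linear": [0.002, 0, 0], "dr": [0, 0, 0], "jaw": 1}])

```text
clock: 8.07
tcp_pos: [0.4766, -0.2663, 0.0467]
orientation: [-3.133, -0.206, 0.011]
contact_force: [-10.8, -0.0, 9.1]
grip_width: 0.0002
```

Run:
```python
from h import *
st()
```

```text
t 8.075 tcp [ 0.4766 -0.2663  0.0467] fix -0.0464 -0.0153 F [-10.8  -0.    9.1]
yaw x-axis 7.51 (fix 7.68) tilt [-0.007 -0.002 -1.   ] q [-0.12  0.63  0.69  2.03 -0.62  0.7  -0.48]
```

Request:
drive_tool(commands=[{"linear": [-0.01, 0, 0], "dr": [0, 0, 0], "jaw": 1}, {"linear": [-0.02, 0, 0], "dr": [0, 0, 0], "jaw": 1}, {"linear": [0, 0.012, -0.035], "dr": [0, 0, 0], "jaw": 1}, {"linear": [0, 0.012, -0.035], "dr": [0, 0, 0], "jaw": 1}, {"linear": [0.025, 0.016, 0], "dr": [0, 0, 0], "jaw": 1}, {"linear": [0.026, 0, 0], "dr": [0, 0, 0], "jaw": 1}, {"linear": [0, 0, 0], "dr": [0, 0, 0], "jaw": 1}])

```text
clock: 8.95
tcp_pos: [0.5016, -0.3047, 0.1195]
orientation: [-3.133, -0.203, -0.001]
contact_force: [-0.5, 0.1, -0.9]
grip_width: -0.0003
```

Request:
drive_tool(commands=[{"linear": [0, 0, 0], "dr": [0, 0, -10], "jaw": 1}, {"linear": [0, 0, 0], "dr": [0, 0, -10], "jaw": 1}, {"linear": [0, 0, 0], "dr": [0, 0, -10], "jaw": 1}, {"linear": [0, 0, 0], "dr": [0, 0, -10], "jaw": 1}, {"linear": [0, 0, 0], "dr": [0, 0, -10], "jaw": 1}, {"linear": [0, 0, 0], "dr": [0, 0, -10], "jaw": 1}, {"linear": [0, 0, 0], "dr": [0, 0, -10], "jaw": 1}, {"linear": [0, 0, 0], "dr": [0, 0, -10], "jaw": 1}])

```text
clock: 9.95
tcp_pos: [0.4873, -0.3059, 0.1178]
orientation: [-2.224, -2.211, 0.001]
contact_force: [-1.1, 0.5, -0.5]
grip_width: -0.0002
```

Run:
```python
from h import *
st(); save('w6.png',viewer.grab_frame('wrist')); save('t6.png',viewer.grab_frame('top'))
```

```text
t 9.95 tcp [ 0.4873 -0.3059  0.1178] fix -0.041 -0.0559 F [-1.1  0.5 -0.5]
yaw x-axis 89.68 (fix 7.68) tilt [ 0.003 -0.005 -1.   ] q [ 0.14  0.48  0.4   1.92 -0.25  0.8   0.68]
```

View pics/w6.png

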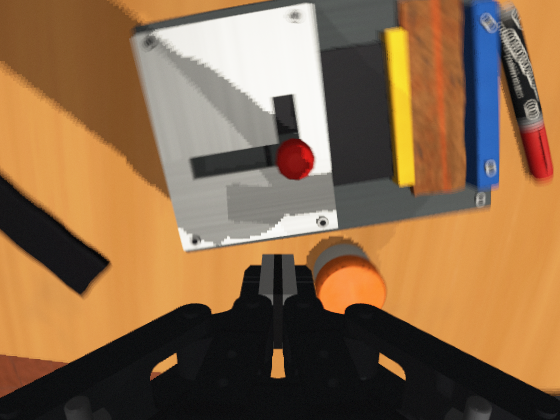

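View pics/t6.png

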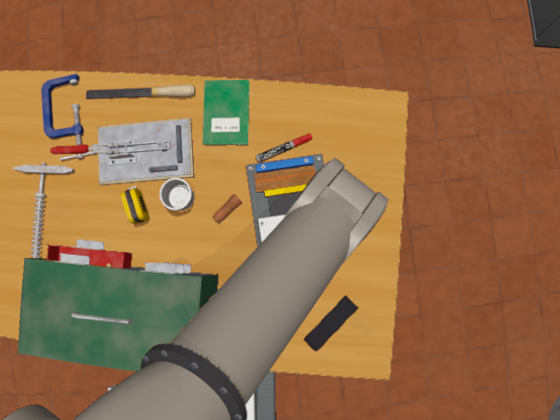

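Request:
drive_tool(commands=[{"linear": [0.003, 0.016, 0], "dr": [0, 0, -4.5], "jaw": 1}, {"linear": [0, 0, 0.018], "dr": [0, 0, 0], "jaw": 1}, {"linear": [0, 0, 0], "dr": [0, 0, 0], "jaw": 1}])

```text
clock: 10.42
tcp_pos: [0.4999, -0.3034, 0.098]
orientation: [-2.153, -2.278, 0.001]
contact_force: [-0.3, 0.5, 0.8]
grip_width: -0.0001
```

Run:
```python
from h import *
st()
```

```text
t 10.425 tcp [ 0.4999 -0.3034  0.098 ] fix -0.0282 -0.0552 F [-0.3  0.5  0.8]
yaw x-axis 93.23 (fix 7.68) tilt [ 0.005 -0.006 -1.   ] q [ 0.16  0.52  0.37  1.9  -0.26  0.78  0.73]
```

Request:
drive_tool(commands=[{"linear": [0, 0.003, 0.017], "dr": [-0.3, -0.3, -1], "jaw": 1}, {"linear": [0, 0, 0.017], "dr": [0, 0, 0], "jaw": 1}, {"linear": [0, 0, 0.015], "dr": [0, 0, 0], "jaw": 1}, {"linear": [0, 0, 0], "dr": [0, 0, 0], "jaw": 1}])

```text
clock: 10.92
tcp_pos: [0.5, -0.3038, 0.0459]
orientation: [-2.146, -2.292, 0.004]
contact_force: [0.2, -0.7, -0.0]
grip_width: 0.0001
```

Run:
```python
from h import *
st(); save('w7.png',viewer.grab_frame('wrist'))
```

```text
t 10.925 tcp [ 0.5    -0.3038  0.0459] fix -0.0282 -0.0556 F [ 0.2 -0.7 -0. ]
yaw x-axis 93.77 (fix 7.68) tilt [-0.    -0.003 -1.   ] q [ 0.19  0.59  0.34  1.93 -0.29  0.67  0.77]
```

View pics/w7.png

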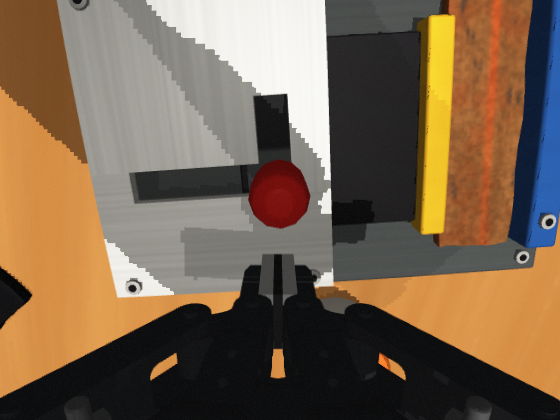

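Request:
drive_tool(commands=[{"linear": [0.01, -0.0005, 0], "dr": [0, 0, 0], "jaw": 1}, {"linear": [0.008, -0.0005, 0], "dr": [0, 0, 0], "jaw": 1}, {"linear": [0.007, -0.0005, 0], "dr": [0, 0, 0], "jaw": 1}, {"linear": [0.006, -0.0005, 0], "dr": [0, 0, 0], "jaw": 1}])

```text
clock: 11.48
tcp_pos: [0.497, -0.2735, 0.0481]
orientation: [2.146, 2.289, -0.004]
contact_force: [-0.0, -3.8, -3.0]
grip_width: -0.0
```

Run:
```python
from h import *
st(); save('w8.png',viewer.grab_frame('wrist'))
```

```text
t 11.475 tcp [ 0.497  -0.2735  0.0481] fix -0.0271 -0.0251 F [-0.  -3.8 -3. ]
yaw x-axis 93.69 (fix 7.68) tilt [-0.004  0.001 -1.   ] q [ 0.13  0.56  0.34  1.97 -0.29  0.65  0.72]
```

View pics/w8.png

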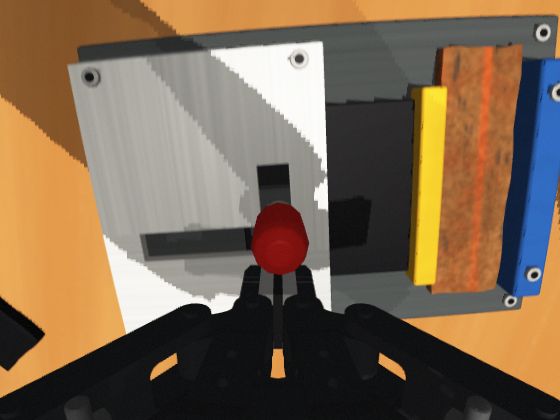

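Request:
drive_tool(commands=[{"linear": [0.004, -0.0003, 0.001], "dr": [0, 0, 0], "jaw": 1}, {"linear": [0.004, -0.0003, 0.001], "dr": [0, 0, 0], "jaw": 1}])

```text
clock: 11.78
tcp_pos: [0.4963, -0.2653, 0.0468]
orientation: [2.146, 2.288, -0.003]
contact_force: [-0.6, -3.9, 2.1]
grip_width: -0.0001
```

Run:
```python
from h import *
st()
```

```text
t 11.775 tcp [ 0.4963 -0.2653  0.0468] fix -0.0267 -0.0169 F [-0.6 -3.9  2.1]
yaw x-axis 93.67 (fix 7.68) tilt [-0.005  0.002 -1.   ] q [ 0.12  0.56  0.34  1.99 -0.29  0.64  0.71]
```

Good; ~10 mm remain.

Request:
drive_tool(commands=[{"linear": [0.004, -0.0003, 0.0007], "dr": [0, 0, 0], "jaw": 1}, {"linear": [0.004, -0.0003, 0.0007], "dr": [0, 0, 0], "jaw": 1}])

```text
clock: 12.02
tcp_pos: [0.4956, -0.2575, 0.0457]
orientation: [2.146, 2.286, -0.003]
contact_force: [0.3, -3.8, 2.3]
grip_width: 0.0001
```

Run:
```python
from h import *
st()
```

```text
t 12.025 tcp [ 0.4956 -0.2575  0.0457] fix -0.0264 -0.009 F [ 0.3 -3.8  2.3]
yaw x-axis 93.64 (fix 7.68) tilt [-0.006  0.003 -1.   ] q [ 0.1   0.56  0.34  2.   -0.29  0.63  0.7 ]
```

Request:
drive_tool(commands=[{"linear": [0.002, 0, 0], "dr": [0, 0, 0], "jaw": 1}, {"linear": [0.002, 0, 0.0003], "dr": [0, 0, 0], "jaw": 1}, {"linear": [0.002, 0, 0.0003], "dr": [0, 0, 0], "jaw": 1}])

```text
clock: 12.4
tcp_pos: [0.4954, -0.255, 0.0458]
orientation: [2.144, 2.28, -0.007]
contact_force: [-0.0, -9.0, 1.3]
grip_width: 0.0002
```

Run:
```python
from h import *
st()
```

```text
t 12.4 tcp [ 0.4954 -0.255   0.0458] fix -0.0263 -0.0066 F [-0.  -9.   1.3]
yaw x-axis 93.52 (fix 7.68) tilt [-0.011  0.005 -1.   ] q [ 0.09  0.55  0.34  2.   -0.29  0.62  0.69]
```

Request:
drive_tool(commands=[{"linear": [-0.005, 0, 0], "dr": [0, 0, 0], "jaw": 1}, {"linear": [-0.025, 0, 0], "dr": [0, 0, 0], "jaw": 1}, {"linear": [-0.005, 0, 0], "dr": [0, 0, 0], "jaw": 1}, {"linear": [0, 0, -0.05], "dr": [0, 0, 0], "jaw": 1}, {"linear": [0, 0, -0.06], "dr": [0, 0, 0], "jaw": 1}, {"linear": [0, 0, -0.06], "dr": [0, 0, 0], "jaw": 1}, {"linear": [0, 0, 0], "dr": [0, 0, 0], "jaw": 1}])

```text
clock: 13.28
tcp_pos: [0.4964, -0.2803, 0.2169]
orientation: [-2.142, -2.293, 0.002]
contact_force: [0.5, -0.1, -0.2]
grip_width: -0.0
```

Run:
```python
from h import *
st(); c=viewer.calibration('wrist'); im=viewer.grab_frame('wrist'); save('w9.png',im)
for n,(x,y,z) in dict(knobtop=(-.025,.015,.077),f1=(.096,.06,.03),f2=(.096,-.06,.03),bar1=(.096,.06,.018),bar2=(.056,.06,.018),bar3=(.056,-.06,.018)).items():
    print(n,np.round(proj(c,[*(O+ex*x+ey*y),z]),1))
h=cv2.cvtColor(im,cv2.COLOR_RGB2HSV)
def rect(m,z):
    m=cv2.morphologyEx(m.astype(np.uint8),cv2.MORPH_OPEN,np.ones((3,3)));k=max(cv2.findContours(m,0,2)[0],key=cv2.contourArea)
    b=cv2.boxPoints(cv2.minAreaRect(k)); return [(( (onz(c,*q,z)[:2]-O)@np.array([ex,ey]).T)).round(4) for q in b],b.round(0).tolist()
print('yellow',rect((abs(h[:,:,0].astype(int)-25)<5)&(h[:,:,1]>180)&(h[:,:,2]>120),.026))
red=((h[:,:,0]<5)|(h[:,:,0]>175))&(h[:,:,1]>190); red[:,420:]=0
print('red',rect(red,.07))
```

```text
t 13.275 tcp [ 0.4964 -0.2803  0.2169] fix -0.0286 -0.0318 F [ 0.5 -0.1 -0.2]
yaw x-axis 93.9 (fix 7.68) tilt [ 0.002 -0.004 -1.   ] q [ 0.05  0.34  0.44  1.85 -0.17  1.    0.64]
knobtop [280.4 137.9]
f1 [412.7  73.9]
f2 [408.7 203.6]
bar1 [408.  75.]
bar2 [364.9  77.3]
bar3 [365.1 202.8]
yellow ([array([0.041 , 0.0502]), array([0.0523, 0.0497]), array([ 0.0532, -0.0486]), array([ 0.0411, -0.048 ])], [[351.0, 89.0], [363.0, 89.0], [364.0, 194.0], [352.0, 194.0]])
red ([array([-0.0349,  0.0269]), array([-0.0165,  0.0257]), array([-0.0177,  0.0057]), array([-0.0364,  0.007 ])], [[267.0, 123.0], [290.0, 123.0], [290.0, 148.0], [267.0, 148.0]])
```

View pics/w9.png

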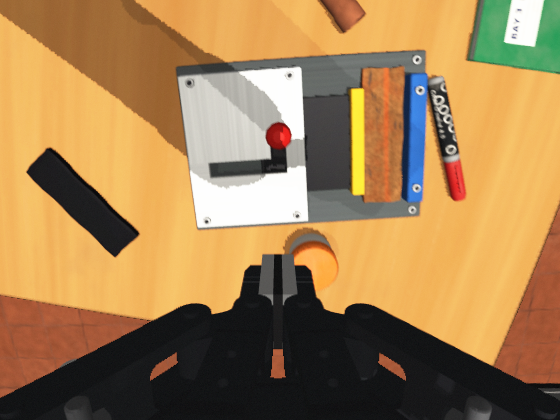

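Run:
```python
from h import *
c=viewer.calibration('wrist'); im=viewer.grab_frame('wrist')
cv2.imwrite('pics/w9c.png',cv2.resize(im[50:230,250:440,::-1],None,fx=3.3,fy=3.3,interpolation=cv2.INTER_CUBIC))
h=cv2.cvtColor(im,cv2.COLOR_RGB2HSV).astype(int)
m=((h[:,:,0]<18)&(h[:,:,1]>90)&(h[:,:,2]>50)).astype(np.uint8); m[:60]=0;m[210:]=0;m[:,:362]=0;m[:,420:]=0
m=cv2.morphologyEx(m,cv2.MORPH_OPEN,np.ones((5,5)))
E=[]
for v in range(75,198,3):
    xs=np.nonzero(m[v])[0]
    if len(xs)>20: E.append([*((onz(c,a,v,.018)[:2]-O)@np.array([ex,ey]).T) ] if 0 else [*(np.array([ex,ey])@(onz(c,xs.min()-.5,v,.018)[:2]-O)),*(np.array([ex,ey])@(onz(c,xs.max()+.5,v,.018)[:2]-O))])
E=np.array(E)
for i in (0,2):
    p=np.polyfit(E[:,i+1],E[:,i],1); print('edge x at y=0 %.4f, angle %.3f rad (fixture frame)'%(p[1],-p[0]))
print(monitor.get_obs()['clock'])
```

```text
edge x at y=0 0.0552, angle 0.026 rad (fixture frame)
edge x at y=0 0.0922, angle -0.002 rad (fixture frame)
13.375
```

View pics/w9c.png

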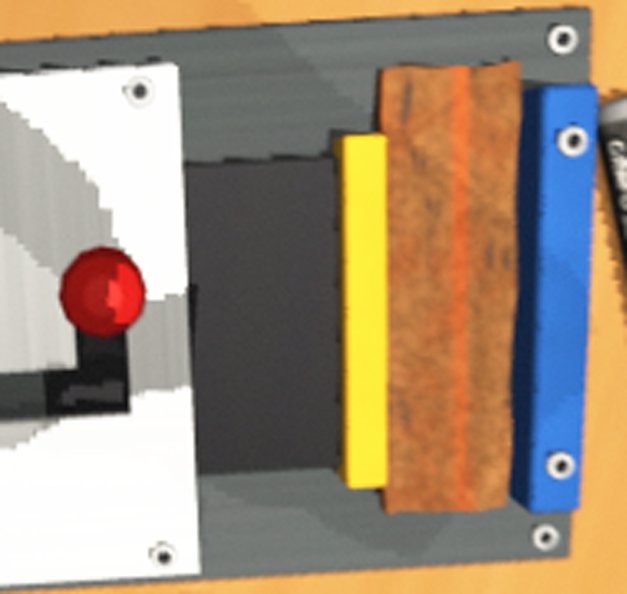

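```bash
python3 -c "
from bench import job; print(job.hand_in())"
```

```text
the job is handed in; nothing more can be done
None
```

The fixture is closed and locked, and I handed the job in at about 13.4 s on the robot's clock. With the fingers shut, I pushed the knob along the long leg until it hit the stop at the corner. I then went round to its side and pushed it along the short leg until it hit the end stop.

**Forces:** At the corner the force along the slot rose from 6 to 11 N, and at the short leg's end from 4 to 9 N. Early in the sideways push the tool rose 2 mm, with about 3 N of vertical rubbing that could have lifted the knob. I added a slight downward shift and the lifting force went away. I could not read the knob's lift directly.

**Last wrist picture, in the fixture's frame:**
- **Knob:** it stands at about (-26, +16) mm; the locked position is (-25, +15) mm.
- **Jaw:** its face reads about 53 mm; fully closed would be 55 mm. That is within measuring error, and the slot walls hold the jaw above 0.0575 m of travel while the knob is in the short leg.
- **Bar:** it lies flat between jaw and fence with its centre at about x = 74 mm (the limit is 71 mm). Its two long edges gave slightly different angles, -0.002 and +0.026 rad, probably because of the wavy edge and the jaw's height in the view. Both are under 0.06 rad.
- **Nozzle, marker and pot:** all three look undisturbed in the picture, though I did not measure their positions again.

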